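# Gauge the vacuum pump and show the rod

### The arm

A 6-joint arm with a two-finger parallel gripper is mounted at the origin on the work surface. World frame = base frame: x ahead of the robot, y to its left, z up, the work surface at z = 0. Lengths are in m, angles in rad, forces in N, time in s.
With the tool pointing down it reaches from about 0.3 to 0.875 m from the base axis. Payload 6.4 kg.
Tool frame: the origin (TCP) lies midway between the tips of the shut fingers; the grasp point (between the pads) lies ctrl.grip_point_offset behind it (ctrl.grip_point_offset is the distance from the TCP to the grasp point, in m); z points along the fingers, y is the direction in which the jaws open and shut (so a half turn about z gives the same grasp; the last joint's range is limited). The gripper opens to 85 mm and grips with 20 to 120 N. Pads are 22 mm wide; open, the fingers measure 114 mm over their backs; the gripper's body (76 mm by 85 mm) begins 54 mm behind the grasp point. The pads swing forward as they close: fully open they stand 13 mm farther back than shut.
Start: joints at [-1.424, 0.181, 1.607, -0, 1.354, -0.206], TCP at [0.199, -0.54, 0.231] pointing down, gripper open.
Joint ranges: [-2.99, 2.99], [-0.89, 2.07], [0.3, 2.58], [-1.14, 4.28], [0, 2.63], [-3.12, 3.12]. Speed limits (rad/s): [2.57, 2.57, 3.01, 3.14, 3.14, 3.14].

### API

Orientations are given as a unit quaternion [w, x, y, z].
In Python, from bench import ctrl, viewer gives the robot as it stands.
- The arm moves only by the shell command python3 -m handwheel 'ROWS' [OPENING]. ROWS is JSON, a list of rows, each an object with "travel": the shift along the tool's x, y, z as a fraction of full scale, a list of three; "dr": the turn, a rotation vector about the tool's x, y, z as a fraction of full scale, a list of three. A call has 1 to 20 rows; each row shifts and turns the pose as measured when the row begins, along the tool's axes as they then stand; what a row does not reach is not made up. Full scale, the value 1, is 150 mm for a shift and 30 degrees for a turn. A row lasts 1/12 s, in which the tool goes at most 41.7 mm and 7.16 degrees, less where a joint would pass 70% of its speed; a pose out of reach is approached as far as the arm can. A call with a number of a shift or a turn outside -1 to 1 is refused whole. A call with a gripper value outside its range is refused whole. OPENING is the opening, from -1 (shut) to 1 (fully open), set as the call begins (- or left out, the last holds). The fingers move at their own pace and stop on an object; the grip force is fixed at half the most. Time passes only in rows, so rows that do not move let the fingers close. It gives the time, the measured TCP pose, the force and the opening at its end, in the units of the state.
- ctrl.get_obs(): the state, without advancing time (a new reading comes with each control period).
- viewer.camera(name): name is "side" or "top"; returns the picture (384x512x3 uint8, red, green, blue); there is no depth.
- viewer.get_calibration(name): a dict with "camera_matrix" (3x3 intrinsics, pixels), "R" (3x3) and "t" (3): a world point X has camera coordinates R X + t. Camera axes: x right, y down, z forward; pixel columns grow to the right and rows downward; lengths in m; the calibration is good to about 2 mm. A picture is of the moment at which its call begins. get_calibration takes no time and is no camera call.
- ctrl.hand_in(): hands the job in, once; it reports no verdict.
The state is a dict: "time_s": time; "q": joint angles; "dq": joint speeds; "joint_efforts": joint torques, N m; "eef_pos": TCP position; "eef_rot": TCP orientation; "wrist_force": force on the tool from outside, world axes, zero at the start; "torque": the same for the moment, N m; "opening": opening from 0.0 (shut) to 1.0 (fully open).
Only numpy, scipy, OpenCV 4.12 (cv2) and the standard library are available. Lean on these libraries where they do the work, as an engineer would, in place of code of your own. Each camera call takes 0.05 s, during which the arm holds its last target. There are 200 camera calls.

### The job

Gauge the vacuum pump on the lab bench: lift the gauge rod off its wooden rest, pass its tip through the stop eye into the sloping guide tube, and slide it gently in until the collar stops against the eye. Then draw it right out again and hold it up level, with the tip over the white tile and about 10 cm above it, so that it can be read. Finish while still holding it there, level and still; do not put it down or let go, and leave the bottle, the beaker and the wrench where they are.

Things in the scene. Friction and masses are not known exactly. Their poses are not given: they have to be found in the camera images.
- gauge: Gauge rod, about 120 g, lying level on the rest. Origin on its axis in the handle, where to grip, 50 mm above the bench at the start; +x along the axis to the tip, z up. Grey handle 20 mm wide (y), 24 high (z), x -50 to 40 mm; 12 mm neck; steel collar 26 mm diameter, x 50 to 60; steel shaft 8 mm diameter to the tip at x = 180, dark ring marks near it. Centre of mass at x = 15.
- gauge_tip (a point): The point of the gauge rod's tip, on the axis, 180 mm in front of the gauge origin.
- gauge_collar (a point): Centre of the collar's front face (the face that stops against the eye), on the axis, 60 mm in front of the gauge origin, 120 mm behind the tip.
- rest: Wooden rest under the rod, fixed. Origin on the bench below the gauge origin (within 4 mm); +x towards the rod's tip. Base 210 x 60 x 8 mm; saddles 36 mm wide, 14 thick: at x = -42 mm under the handle's end (ears 48 mm high) and at x = 120 under the shaft (ears 54 high). Between them the handle is free at both sides, 30 mm clear below. The rod lifts straight up out.
- pump: Vacuum pump, fixed. Origin on the bench below the stop eye's mouth; +x the horizontal direction in which the rod goes in, z up. Stop eye on a leg at x = 0; grey oil case from x = 50 mm, 150 mm wide, 125 high, with an inlet 161 high; then a finned motor with a carrying handle 171 high, to x = 430. Base plate from x = -30, 150 wide, 10 thick.
- guide: Coaxial stop eye and guide tube on the pump, fixed to it. Origin: centre of the eye's outer face, 115 mm above the bench; +x along the bore, inward and 0.61 rad (35 degrees) downward; y level. Eye: steel ring 36 mm across, 15 mm hole, 6 thick. Tube: bore 16 mm, outside 24, from x = 30 to 100. The collar meets the eye's outer face when the tip is at x = 120; nothing else stops the rod.
- tile: White ceramic reading tile fixed flat on the bench, 130 (own x) x 110 (own y) mm, 6 mm thick; origin: centre of its underside, on the bench.
- bottle: Amber reagent bottle, 68 mm diameter, 150 mm high, full; a bystander. Origin: centre of its underside.
- beaker: Clear beaker, 70 mm wide, 85 mm high; a bystander. Origin: centre of its underside.
- wrench: Steel wrench lying on the bench; a bystander. Origin on its underside.
Not all that is in view belongs to the job. Leave any green look-alike of the gauge alone.

How it is judged:
On the way, in this order (a step that is already met when the one before it is completed fails the run):
1. the gauge rod is lifted clear of the rest (height (world z) of gauge above 0.08 m and contact force between gauge and rest below 0.05 N), for 0.1 s.
2. its tip is through the stop eye (x of gauge_tip in the frame of guide above 0.012 m and y of gauge_tip in the frame of guide between -0.008 and 0.008 m and z of gauge_tip in the frame of guide between -0.008 and 0.008 m), for 0.1 s.
3. the collar rests against the stop eye, the rod in line with the bore (x of gauge_collar in the frame of guide above -0.002 m and distance between gauge_collar and guide below 0.007 m and angle between the x axis of gauge and the x axis of guide, either way round below 0.12 rad), for 0.2 s.
4. the rod is drawn right out of the tube and the eye (x of gauge_tip in the frame of guide below -0.015 m), for 0.1 s.
At the end, for the whole second after the job is handed in: The gauge rod is held still in the fingers, touching nothing else, level to within 0.14 rad (8 degrees), with its tip above the tile's outline (130 x 110 mm) and 60 to 160 mm above the bench (x of gauge_tip in the frame of tile between -0.065 and 0.065 m and y of gauge_tip in the frame of tile between -0.055 and 0.055 m and z of gauge_tip in the frame of tile between 0.06 and 0.16 m and angle between gauge's own x axis and vertical between 1.4308 and 1.7108 rad and linear speed of gauge below 0.03 m/s and angular speed of gauge below 0.2 rad/s and contact force between the fingers and gauge above 1 N and contact force between gauge and rest below 0.05 N and contact force between gauge and pump below 0.05 N and contact force between gauge and tile below 0.05 N and contact force between gauge and bottle below 0.05 N and contact force between gauge and beaker below 0.05 N and contact force between gauge and wrench below 0.05 N and contact force between gauge and table below 0.05 N); the arm keeps its last pose, push and grip.
It fails at once if the rod is forced against the pump (more than 45 N) (contact force between gauge and pump above 45 N).
It fails at once if a bystander (bottle, beaker, wrench) is moved more than 30 mm (distance of any of bottle, beaker, wrench from where it was at the start of the episode above 0.03 m).
It also fails if it takes over 48 s, if anything falls off the work surface, if the arm or the gripper's body presses on something with over 40 N, if the wrist force passes 120 N, or if a joint passes its speed limit or range.

## Working session

There is one attempt and no reset: what is moved stays moved. The work goes in short steps, Python scripts to look and compute and a shell command to move; the robot and the scene stay as the last step left them, time stands still between calls to the robot, and variables do not carry over. Pictures are saved under pics/ and viewed, about 8 in all and at most 12, crops included, and the job is handed in when it is done.

```bash
mkdir -p pics; ls; python3 - <<'E'
from bench import ctrl, viewer
import cv2,numpy as np
for n in("top","side"):
    im=viewer.camera(n)[:,:,::-1]; cv2.imwrite(f"pics/{n}0.png",im)
    cv2.imwrite(f"pics/{n}0b.png",cv2.resize(im,(800,600),interpolation=cv2.INTER_CUBIC))
    c=viewer.get_calibration(n);print(n,c)
o=ctrl.get_obs();print(o,ctrl.grip_point_offset)
E
```

```text
pics
top {'camera_matrix': array([[471.38972572,   0.        , 263.02732398],
       [  0.        , 471.38972572, 198.36503295],
       [  0.        ,   0.        ,   1.        ]]), 'R': array([[ 0.02745723, -0.99960821, -0.00543331],
       [-0.99025306, -0.026457  , -0.13674396],
       [ 0.13654664,  0.00913496, -0.99059152]]), 't': array([-0.1585975 ,  0.52861524,  1.58532136])}
side {'camera_matrix': array([[356.22800361,   0.        , 259.32817444],
       [  0.        , 356.22800361, 192.57203437],
       [  0.        ,   0.        ,   1.        ]]), 'R': array([[-6.77339275e-01, -7.35670411e-01, -7.43310657e-04],
       [-3.99878260e-01,  3.69019719e-01, -8.39000491e-01],
       [ 6.17502132e-01, -5.67990751e-01, -5.44130153e-01]]), 't': array([0.2546628 , 0.35060333, 1.04553443])}
{'time_s': 0.1, 'q': array([-1.42428593e+00,  1.81476202e-01,  1.60789105e+00,  9.13583642e-06,
        1.35380286e+00, -2.06286117e-01]), 'dq': array([-0.00192116, -0.00213847, -0.00342785,  0.00075128, -0.00049711,
       -0.00014063]), 'joint_efforts': array([ 3.36184958e-04, -4.45875335e+01, -3.52238274e+01, -2.81754537e-04,
        4.17408737e-03,  7.01414990e-06]), 'eef_pos': array([ 0.19862971, -0.53908197,  0.23047712]), 'eef_rot': array([-7.88243751e-04,  9.84481995e-01,  1.75483842e-01,  2.80279484e-05]), 'wrist_force': array([ 0.52640278, -0.34042889,  0.27323688]), 'torque': array([ 0.05328681, -0.00530311, -0.0238761 ]), 'opening': 1.0017292518485106} 0.0187
```

View pics/top0b.png

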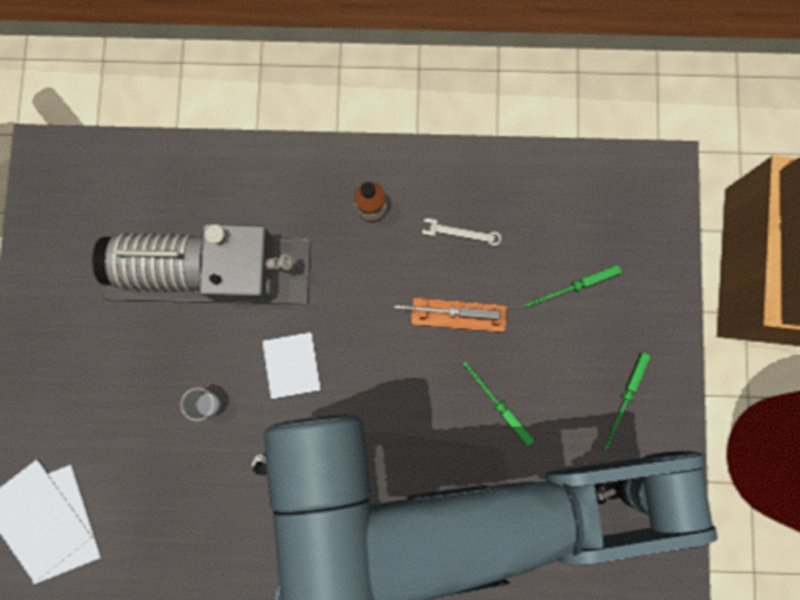

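View pics/side0b.png

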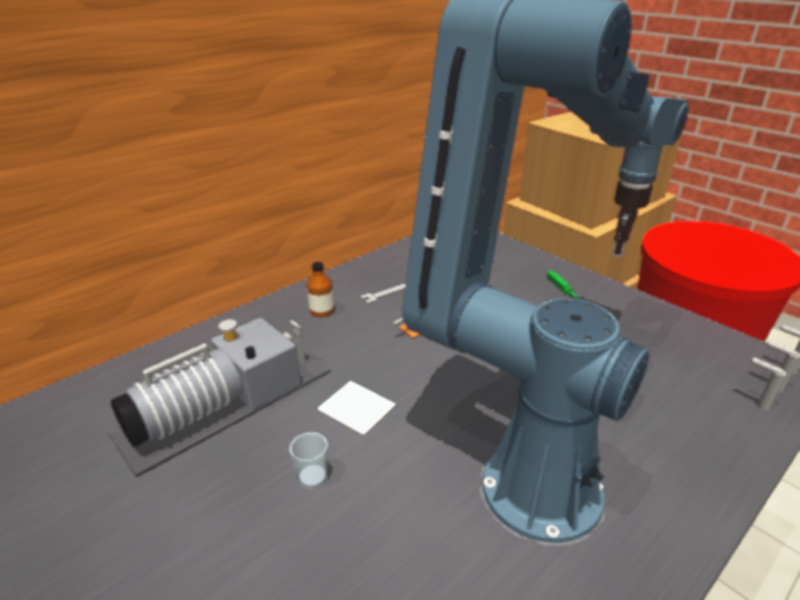

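The top view shows the grey gauge on the orange rest (tip ~(395,307), handle ~(485,314)). There are three green look-alikes at (575,285), (498,405) and (627,400). Also visible are the pump with its eye at ~(287,263), the tile at (291,365), the bottle at (370,200), the wrench at (462,232) and the beaker at (200,403). The grey rod on the rest is the one that fits the description. The side view shows the eye at ~(300,340). I'll confirm both in an enlarged crop.

```bash
python3 - <<'E'
import cv2,numpy as np
t=cv2.imread("pics/top0.png");s=cv2.imread("pics/side0.png")
def g(im,x,y,w,h,k):
    c=cv2.resize(im[y:y+h,x:x+w],None,fx=k,fy=k,interpolation=cv2.INTER_CUBIC)
    for i in range(0,w,10):
        cv2.line(c,(i*k,0),(i*k,5),(0,255,255),1)
        if i%20==0: cv2.putText(c,str(x+i),(i*k,16),0,.38,(0,255,255),1)
    for j in range(0,h,10):
        cv2.line(c,(0,j*k),(5,j*k),(0,255,255),1); cv2.putText(c,str(y+j),(6,j*k+5),0,.38,(0,255,255),1)
    return c
A=g(t,245,180,100,40,8)
B=g(t,160,145,50,43,8);C=g(s,170,200,50,43,8)
m=np.vstack([A,np.hstack([B,C])])[:600];cv2.imwrite("pics/m1.png",m);print(m.shape)
E
```

```text
(600, 800, 3)
```

View pics/m1.png

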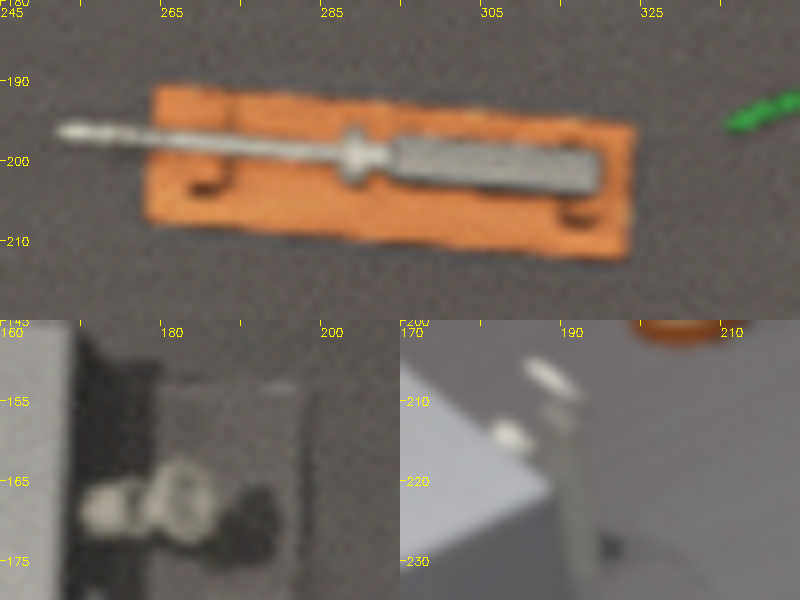

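The crop confirms it: the grey-handled rod with its steel shaft lies on the orange rest, tip at px (252.1,196.4), collar at (289.4,199.4), handle rear end at (320,201.5). The stop-eye ring is at top px (182.9,167.5) and side px (189,207.2).

```bash
cat > h.py <<'E'
import numpy as np, cv2
from bench import ctrl, viewer
from scipy.spatial.transform import Rotation as Ro
C={n:viewer.get_calibration(n) for n in("top","side")}
def proj(n,X):
    c=C[n];x=(np.atleast_2d(X)@c["R"].T+c["t"])@c["camera_matrix"].T;return x[:,:2]/x[:,2:]
def onz(n,uv,z):
    c=C[n];d=c["R"].T@np.linalg.inv(c["camera_matrix"])@np.array([*uv,1.]);o=-c["R"].T@c["t"]
    return o+d*(z-o[2])/d[2]
def tri(a,b):
    P=[C[n]["camera_matrix"]@np.c_[C[n]["R"],C[n]["t"]] for n in("top","side")]
    X=cv2.triangulatePoints(*P,np.array(a,float),np.array(b,float))[:,0];X=X[:3]/X[3]
    return X,proj("top",X)[0]-a,proj("side",X)[0]-b
def tool():
    o=ctrl.get_obs();w,x,y,z=o["eef_rot"];R=Ro.from_quat([x,y,z,w]);return o,o["eef_pos"],R
def delta(Xg,Rg):
    """travel (mm) and turn (deg) in tool axes from now to TCP pose Xg,Rg"""
    o,p,R=tool();return (R.inv().apply(np.array(Xg)-p)*1e3).round(1),np.degrees((R.inv()*Rg).as_rotvec()).round(2)
E
python3 - <<'E'
from h import *
np.set_printoptions(precision=4,suppress=True)
tip=onz("top",(252.1,196.4),.05);col=onz("top",(289.4,199.4),.055);end=onz("top",(320,201.5),.056)
print("gauge",tip,col,end,np.linalg.norm(tip-col),np.linalg.norm(tip-end))
d=tip-end;print("yaw",np.degrees(np.arctan2(d[1],d[0])))
print("eye",tri((182.9,167.5),(189,207.2)),onz("top",(182.9,167.5),.115))
k=1.5625
f=lambda a,z:onz("top",np.array(a)/k,z)
for n,a,b,z in(("plate front",(309,238),(306,303),.01),("case front",(266,226),(262,297),.125),("plate side",(105,302),(306,303),.01),("handle",(118,254),(182,252),.171)):
    A,B=f(a,z),f(b,z);d=B-A;print(n,A,B,np.linalg.norm(d),np.degrees(np.arctan2(d[1],d[0])))
for a in((263,340),(311,333),(320,389),(273,398)):print("tile",f(a,.006))
o,p,R=tool();print(R.as_matrix())
E
```

```text
gauge [ 0.5365 -0.1069  0.05  ] [ 0.5289 -0.234   0.055 ] [ 0.5244 -0.3378  0.056 ] 0.12745517184028862 0.23131199015975026
yaw 86.98482121212358
eye (array([0.6183, 0.1231, 0.1137]), array([-0.1309, -0.1201]), array([0.2764, 0.0549])) [0.6176 0.1224 0.115 ]
plate front [0.6948 0.0918 0.01  ] [0.5457 0.0917 0.01  ] 0.14911729988537525 -179.92693009536052
case front [0.6914 0.1663 0.125 ] [0.5394 0.1664 0.125 ] 0.15197715795453448 179.96689364488324
plate side [0.5359 0.5432 0.01  ] [0.5457 0.0917 0.01  ] 0.4516601848638202 -88.7604345730585
handle [0.6134 0.4557 0.171 ] [0.621  0.3251 0.171 ] 0.130784033513508 -86.66873605508906
tile [0.4603 0.1844 0.006 ]
tile [0.4789 0.0779 0.006 ]
tile [0.3551 0.0523 0.006 ]
tile [0.3325 0.1552 0.006 ]
[[ 0.9384  0.3455 -0.0002]
 [ 0.3455 -0.9384  0.0016]
 [ 0.0003 -0.0015 -1.    ]]
```

The measurements agree with the given sizes: rod tip to tail 231 mm (230), eye z 0.1137 (0.115), plate width 149 mm (150). I'm moving above the handle.

```bash
R='{"travel":[0.22,-0.068,0.06],"dr":[0,0,0]}'; python3 -m handwheel '[{"travel":[0.22,-0.068,0.06],"dr":[0,0,0]},{"travel":[0.22,-0.068,0.06],"dr":[0,0,0]},{"travel":[0.22,-0.068,0.06],"dr":[0,0,0]},{"travel":[0.22,-0.068,0.06],"dr":[0,0,0]},{"travel":[0.22,-0.068,0.06],"dr":[0,0,0]},{"travel":[0.22,-0.068,0.06],"dr":[0,0,0]},{"travel":[0.22,-0.068,0.06],"dr":[0,0,0]},{"travel":[0.22,-0.068,0.06],"dr":[0,0,0]},{"travel":[0.22,-0.068,0.06],"dr":[0,0,0]},{"travel":[0.22,-0.068,0.06],"dr":[0,0,0]},{"travel":[0.22,-0.068,0.06],"dr":[0,0,0]},{"travel":[0.22,-0.068,0.06],"dr":[0,0,0]}]'
python3 -m handwheel '[{"travel":[0,0,0],"dr":[0,0,-0.22]},{"travel":[0,0,0],"dr":[0,0,-0.22]},{"travel":[0,0,0],"dr":[0,0,-0.22]},{"travel":[0,0,0],"dr":[0,0,-0.22]},{"travel":[0,0,0],"dr":[0,0,-0.22]},{"travel":[0,0,0],"dr":[0,0,-0.22]},{"travel":[0,0,0],"dr":[0,0,-0.22]},{"travel":[0,0,0],"dr":[0,0,-0.22]},{"travel":[0,0,0],"dr":[0,0,-0.22]},{"travel":[0,0,0],"dr":[0,0,-0.22]},{"travel":[0,0,0],"dr":[0,0,0]}]'
cat >> h.py <<'E'
def Rg(yaw,pitch):
    "tool R: x along rod at yaw, pitched down, y level"
    a,p=np.radians(yaw),np.radians(pitch)
    x=np.array([np.cos(a)*np.cos(p),np.sin(a)*np.cos(p),-np.sin(p)]);y=np.array([np.sin(a),-np.cos(a),0])
    return Ro.from_matrix(np.c_[x,y,np.cross(x,y)])
E
python3 - <<'E'
from h import *
print(delta((.527,-.287,.12),Rg(87,0)))
im=viewer.camera("top")[:,:,::-1];cv2.imwrite("pics/p2.png",cv2.resize(im[150:250,240:360],(720,600),interpolation=cv2.INTER_CUBIC))
E
```

```text
time_s: 1.1
eef_pos: [0.5353, -0.2817, 0.1147]
eef_rot: [-0.001, 0.986, 0.169, -0.002]
wrist_force: [-0.6, 0.2, 0.1]
opening: 1.002
time_s: 2.02
eef_pos: [0.5371, -0.2687, 0.1042]
eef_rot: [-0.011, 0.711, 0.703, -0.001]
wrist_force: [0.1, -1.2, -0.5]
opening: 0.998
(array([-18.2, -10.1, -15.8]), array([-0.99, -0.72,  2.29]))
```

```bash
python3 -m handwheel '[{"travel":[-0.121,-0.067,-0.06],"dr":[-0.033,-0.024,0.076]},{"travel":[0,0,0],"dr":[0,0,0]},{"travel":[0,0,0],"dr":[0,0,0]}]'
python3 - <<'E'
from h import *
print(delta((.527,-.287,.12),Rg(87,0)))
im=viewer.camera("top")[:,:,::-1];cv2.imwrite("pics/p2.png",cv2.resize(im[150:250,240:360],(720,600),interpolation=cv2.INTER_CUBIC))
E
```

```text
time_s: 2.32
eef_pos: [0.5261, -0.2861, 0.112]
eef_rot: [-0.001, 0.731, 0.682, -0.0]
wrist_force: [0.3, 0.5, -0.0]
opening: 0.997
(array([-0.8,  0.9, -8. ]), array([-0.09, -0.08, -1.  ]))
```

View pics/p2.png

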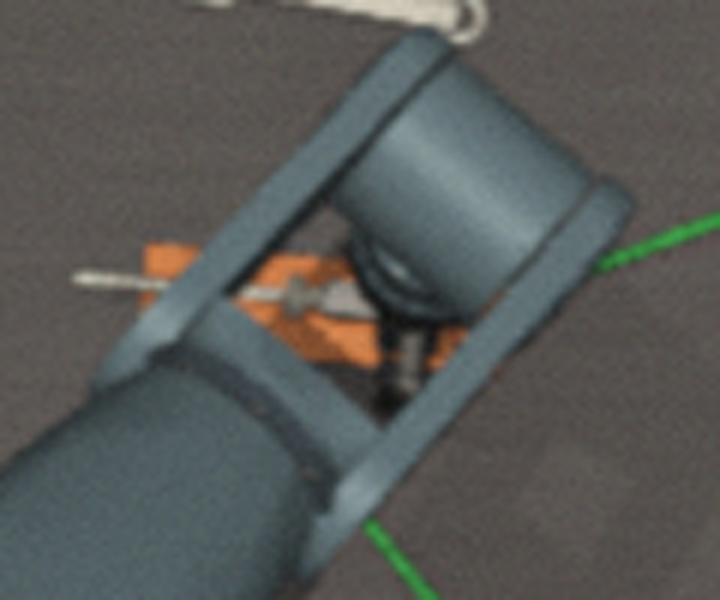

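The wrist hides the handle, but the gripper sits over it: one finger shows on the near side at (410,360), with the collar at (300,297) and the shaft running left. Descending.

```bash
python3 -m handwheel '[{"travel":[0,0,0.12],"dr":[0,0,0]},{"travel":[0,0,0.12],"dr":[0,0,0]},{"travel":[0,0,0.12],"dr":[0,0,0]},{"travel":[0,0,0.12],"dr":[0,0,-0.03]},{"travel":[0,0,0],"dr":[0,0,0]},{"travel":[0,0,0],"dr":[0,0,0]}]'
python3 -c "
from h import *
print(delta((.527,-.287,.030),Rg(87,0)))"
```

```text
time_s: 2.87
eef_pos: [0.5286, -0.2852, 0.0385]
eef_rot: [0.0, 0.728, 0.685, 0.0]
wrist_force: [0.4, -0.7, -0.2]
opening: 0.996
(array([-1.9, -1.5,  8.5]), array([ 0.04, -0.02, -0.47]))
```

```bash
python3 -m handwheel '[{"travel":[-0.013,-0.01,0.057],"dr":[0,0,-0.016]},{"travel":[0,0,0],"dr":[0,0,0]}]'
python3 -m handwheel '[{"travel":[0,0,0],"dr":[0,0,0]},{"travel":[0,0,0],"dr":[0,0,0]},{"travel":[0,0,0],"dr":[0,0,0]},{"travel":[0,0,0],"dr":[0,0,0]},{"travel":[0,0,0],"dr":[0,0,0]},{"travel":[0,0,0],"dr":[0,0,0]},{"travel":[0,0,0],"dr":[0,0,0]},{"travel":[0,0,0],"dr":[0,0,0]},{"travel":[0,0,0],"dr":[0,0,0]},{"travel":[0,0,0],"dr":[0,0,0]},{"travel":[0,0,0],"dr":[0,0,0]},{"travel":[0,0,0],"dr":[0,0,0]}]' -1
python3 -c "
from h import *
print(delta((.527,-.287,.030),Rg(87,0)))"
```

```text
time_s: 3.03
eef_pos: [0.5275, -0.2869, 0.0303]
eef_rot: [0.0, 0.725, 0.688, 0.0]
wrist_force: [0.3, 0.2, -0.8]
opening: 0.999
time_s: 4.03
eef_pos: [0.5293, -0.2884, 0.0338]
eef_rot: [0.003, 0.726, 0.688, 0.001]
wrist_force: [-0.5, -0.6, 0.1]
opening: 0.224
(array([ 1.3, -2.4,  3.8]), array([ 0.31,  0.17, -0.06]))
```

Opening 0.224 means a 19 mm gap, so the handle is held. Lifting straight up.

```bash
python3 -m handwheel '[{"travel":[0,0,-0.1],"dr":[0,0,0]},{"travel":[0,0,-0.2],"dr":[0,0,0]},{"travel":[0,0,-0.22],"dr":[0,0,0]},{"travel":[0,0,-0.22],"dr":[0,0,0]},{"travel":[0,0,-0.22],"dr":[0,0,0]},{"travel":[0,0,-0.22],"dr":[0,0,0]},{"travel":[0,0,0],"dr":[0,0,0]},{"travel":[0,0,0],"dr":[0,0,0]}]'
python3 -c "
from h import *
G=np.array([.618,.121,.115]);R=Rg(90.5,35);M=R.as_matrix()
T=G-.22*M[:,0]+.018*M[:,2]
print(T,delta(T,R))"
```

```text
time_s: 4.7
eef_pos: [0.526, -0.286, 0.2148]
eef_rot: [-0.002, 0.726, 0.688, 0.0]
wrist_force: [-1.1, -0.3, -1.9]
opening: 0.223
[ 0.61966274 -0.06953057  0.22644208] (array([221.2,  81.9, -11.3]), array([ -1.19, -35.13,  -3.43]))
```

```bash
python3 -m handwheel '[{"travel":[0.21,0.078,-0.011],"dr":[0,0,0]},{"travel":[0.21,0.078,-0.011],"dr":[0,0,0]},{"travel":[0.21,0.078,-0.011],"dr":[0,0,0]},{"travel":[0.21,0.078,-0.011],"dr":[0,0,0]},{"travel":[0.21,0.078,-0.011],"dr":[0,0,0]},{"travel":[0.21,0.078,-0.011],"dr":[0,0,0]},{"travel":[0.1,0.078,-0.011],"dr":[0,0,0]},{"travel":[0,0,0],"dr":[0,0,-0.1]},{"travel":[0,0,0],"dr":[0,-0.19,0]},{"travel":[0,0,0],"dr":[0,-0.19,0]},{"travel":[0,0,0],"dr":[0,-0.19,0]},{"travel":[0,0,0],"dr":[0,-0.19,0]},{"travel":[0,0,0],"dr":[0,-0.19,0]},{"travel":[0,0,0],"dr":[0,-0.19,0]},{"travel":[0,0,0],"dr":[0,0,0]},{"travel":[0,0,0],"dr":[0,0,0]}]'
python3 -c "
from h import *
G=np.array([.618,.121,.115]);R=Rg(90.5,35);M=R.as_matrix()
T=G-.22*M[:,0]+.018*M[:,2]
print(T,delta(T,R))"
```

```text
time_s: 6.03
eef_pos: [0.6154, -0.0762, 0.2038]
eef_rot: [0.204, 0.671, 0.678, -0.222]
wrist_force: [1.3, -0.0, -1.8]
opening: 0.223
[ 0.61966274 -0.06953057  0.22644208] (array([ -7.6,   3.7, -22.5]), array([-1.45,  0.06,  0.52]))
```

```bash
python3 -m handwheel '[{"travel":[-0.05,0.025,-0.15],"dr":[-0.048,0,0.017]},{"travel":[0,0,0],"dr":[0,0,0]},{"travel":[0,0,0],"dr":[0,0,0]}]'
cat >> h.py <<'E'
def g(im,x,y,w,h,k):
    c=cv2.resize(im[y:y+h,x:x+w],None,fx=k,fy=k,interpolation=cv2.INTER_CUBIC)
    for i in range(0,w,10):
        cv2.line(c,(i*k,0),(i*k,5),(0,255,255),1)
        if i%20==0: cv2.putText(c,str(x+i),(i*k,16),0,.38,(0,255,255),1)
    for j in range(0,h,10):
        cv2.line(c,(0,j*k),(5,j*k),(0,255,255),1); cv2.putText(c,str(y+j),(6,j*k+5),0,.38,(0,255,255),1)
    return c
E
python3 - <<'E'
from h import *
G=np.array([.618,.121,.115]);R=Rg(90.5,35);M=R.as_matrix()
T=G-.22*M[:,0]+.018*M[:,2]
print(delta(T,R))
o,p,Rt=tool();m=Rt.as_matrix();gp=p-.018*m[:,2]
for s in(60,180,220):print(s,gp+s/1e3*m[:,0],proj("top",gp+s/1e3*m[:,0]),proj("side",gp+s/1e3*m[:,0]))
t,s=[viewer.camera(n)[:,:,::-1] for n in("top","side")]
cv2.imwrite("pics/m3.png",np.vstack([g(t,165,150,100,36,8),g(s,165,186,100,39,8)]))
E
```

```text
time_s: 6.28
eef_pos: [0.6181, -0.0698, 0.2225]
eef_rot: [0.208, 0.672, 0.679, -0.211]
wrist_force: [-0.2, -0.3, -2.7]
opening: 0.226
(array([-2.1,  1.6, -3.4]), array([-0.35, -0.47,  0.2 ]))
60 [ 0.61745118 -0.01012739  0.20334299] [[220.44314533 162.93135876]] [[217.21905298 173.53502382]]
180 [0.61617725 0.08872692 0.1353268 ] [[192.1120082  166.94077271]] [[196.92706699 198.97710506]]
220 [0.61575261 0.12167836 0.11265473] [[183.21839333 168.19939439]] [[190.02434507 207.63173413]]
```

View pics/m3.png

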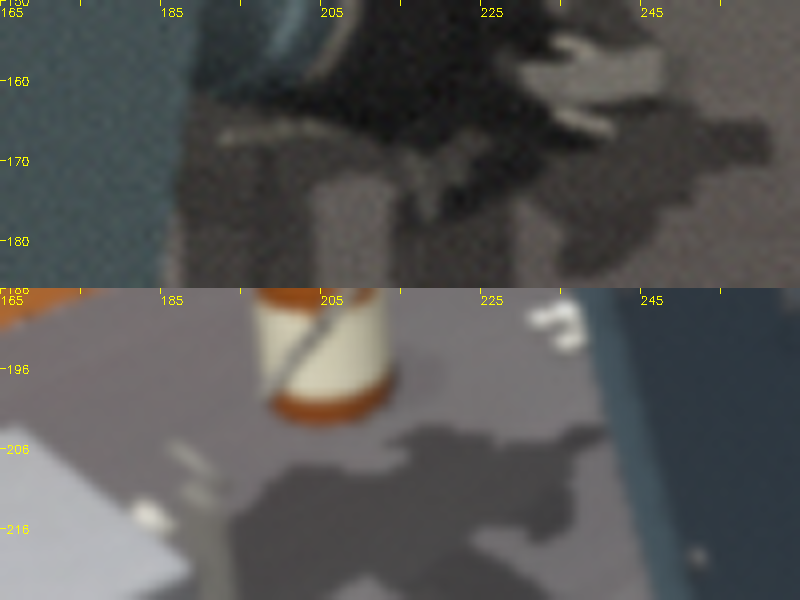

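Top view: rod tip at px (192.5,167.3) against a predicted (192.1,166.9). Side view: tip at (198.5,199.4) against (196.9,199.0). The rod sits in the hand as modelled. The side view shows the ring as two arcs, so I'll overlay a model ring on the clean first pictures to refine the eye centre.

```bash
python3 - <<'E'
from h import *
ims={"top":cv2.imread("pics/top0.png"),"side":cv2.imread("pics/side0.png")}
M=Rg(90.5,35).as_matrix();a=np.linspace(0,2*np.pi,60)
out=[]
for G in([.618,.121,.115],):
  G=np.array(G)
  for n,(x,y,w,h) in (("top",(165,152,32,34)),("side",(174,196,32,34))):
    k=12
    for ov in(0,1):
        c=cv2.resize(ims[n][y:y+h,x:x+w],None,fx=k,fy=k,interpolation=cv2.INTER_CUBIC)
        if ov:
          for r,d,col in((18,0,(0,255,255)),(7.5,0,(0,255,0)),(18,6,(0,128,255)),(12,30,(255,0,255))):
            X=G+1e-3*(d*M[:,0]+r*(np.cos(a)[:,None]*M[:,1]+np.sin(a)[:,None]*M[:,2]))
            # pixel centre convention
            p=((proj(n,X)-[x,y]+.5)*k).astype(int);cv2.polylines(c,[p],True,col,1)
        out.append(c)
m=np.vstack([np.hstack(out[:2]),np.hstack(out[2:])]);m=cv2.resize(m,None,fx=.73,fy=.73,interpolation=cv2.INTER_AREA);print(m.shape);cv2.imwrite("pics/m4.png",m)
E
```

```text
(596, 561, 3)
```

View pics/m4.png

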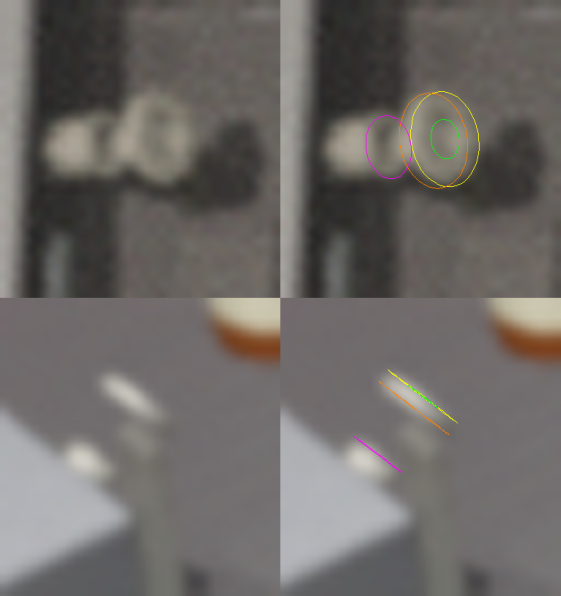

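The model ring falls on the image in both views, with residuals of about 0.5 px, which puts the eye near (0.618, 0.122, 0.116). The TCP was at z 0.034 at the end of the grip, so the rod axis is about 16 mm behind the TCP. I'm approaching to just in front of the eye.

```bash
cat >> h.py <<'E'
OFF=.0162;G=np.array([.618,.122,.116]);B=Rg(90.5,35)
def goto(tx,off=OFF,G=G,R=B):
    "delta to put tip at guide x = tx (m)"
    M=R.as_matrix();return delta(G+(tx-.18)*M[:,0]+off*M[:,2],R)
def tipg():
    o,p,R=tool();m=R.as_matrix();X=p-OFF*m[:,2]+.18*m[:,0];return (B.inv().apply(X-G)*1e3).round(1)
E
python3 -c "
from h import *
print(tipg(),goto(-.012))"
```

```text
[-39.3  -1.2   4.8] (array([27.3,  0.9, -5.8]), array([-0.27, -0.38,  0.12]))
```

```bash
python3 -m handwheel '[{"travel":[0.09,0.006,-0.04],"dr":[-0.009,-0.013,0.004]},{"travel":[0.09,0,-0.02],"dr":[0,0,0]},{"travel":[0,0,0],"dr":[0,0,0]},{"travel":[0,0,0],"dr":[0,0,0]}]'
python3 - <<'E'
from h import *
print(tipg(),goto(-.012))
o,p,Rt=tool();m=Rt.as_matrix();gp=p-OFF*m[:,2]
out=[]
for n,(x,y,w,h) in (("top",(165,152,32,34)),("side",(180,184,32,34))):
    im=viewer.camera(n)[:,:,::-1];k=11
    for ov in(0,1):
        c=cv2.resize(im[y:y+h,x:x+w],None,fx=k,fy=k,interpolation=cv2.INTER_CUBIC)
        if ov:
          M=B.as_matrix();a=np.linspace(0,2*np.pi,60)
          for r,d in((18,0),(18,6)):
            X=G+1e-3*(d*M[:,0]+r*(np.cos(a)[:,None]*M[:,1]+np.sin(a)[:,None]*M[:,2]))
            cv2.polylines(c,[((proj(n,X)-[x,y]+.5)*k).astype(int)],True,(0,255,255),1)
          for s in(-.004,.004):
            X=gp+np.outer([.06,.18],m[:,0])+s*m[:,2]
            cv2.polylines(c,[((proj(n,X)-[x,y]+.5)*k).astype(int)],True,(0,255,0),1)
        out.append(c)
m=np.vstack([np.hstack(out[:2]),np.hstack(out[2:])]);m=cv2.resize(m,None,fx=.8,fy=.8,interpolation=cv2.INTER_AREA);cv2.imwrite("pics/m5.png",m)
E
```

```text
time_s: 6.72
eef_pos: [0.6189, -0.0452, 0.214]
eef_rot: [0.212, 0.673, 0.676, -0.212]
wrist_force: [0.3, 0.2, 0.5]
opening: 0.224
[-13.2   0.2  -1.1] (array([1.2, 0.6, 0.6]), array([-0.24, -0.15, -0.21]))
```

View pics/m5.png

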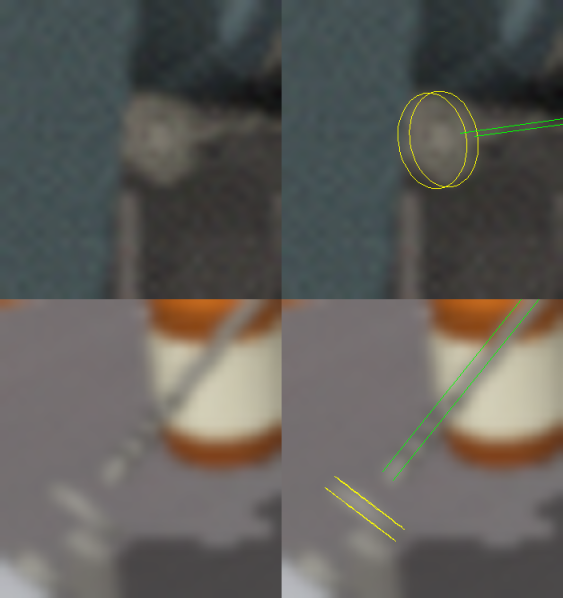

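The ring's upper-left end matches the model in the side view at (52,484), and its lower end is dim. The rod line, with its tip at (113,470), aims within about 1 mm of the hole, and the top view agrees. Inserting gently.

```bash
python3 -m handwheel '[{"travel":[0.08,0.002,0],"dr":[-0.008,-0.005,-0.007]},{"travel":[0.08,0,-0.002],"dr":[0,0,0]},{"travel":[0,0,0],"dr":[0,0,0]}]'
python3 -c "
from h import *
print(tipg(),goto(.04),tool()[0]['torque'])"
```

```text
time_s: 7.07
eef_pos: [0.619, -0.0252, 0.1997]
eef_rot: [0.214, 0.672, 0.677, -0.212]
wrist_force: [1.0, 0.1, -2.2]
opening: 0.223
[11.4  0.1 -0.3] (array([28.6,  0.2,  0.3]), array([-0.02, -0.01, -0.12])) [ 0.40053402 -0.00594436 -0.01147787]
```

```bash
python3 -m handwheel '[{"travel":[0.08,0,-0.002],"dr":[0,0,-0.003]},{"travel":[0.08,0,-0.002],"dr":[0,0,0]},{"travel":[0.06,0,-0.002],"dr":[0,0,0]},{"travel":[0,0,0],"dr":[0,0,0]}]'
python3 -c "
from h import *
print(tipg(),goto(.06),tool()[0]['torque'])"
```

```text
time_s: 7.4
eef_pos: [0.6185, 0.006, 0.1786]
eef_rot: [0.213, 0.671, 0.678, -0.212]
wrist_force: [0.9, -1.1, -1.6]
opening: 0.224
[49.1 -0.8 -1. ] (array([10.9,  0.6,  0.9]), array([-0.04, -0.01,  0.07])) [ 0.36792486 -0.09753346 -0.03313336]
```

```bash
python3 -m handwheel '[{"travel":[0.08,0.004,0.004],"dr":[0,0,0.002]},{"travel":[0.08,0,-0.002],"dr":[0,0,0]},{"travel":[0.08,0,-0.002],"dr":[0,0,0]},{"travel":[0.04,0,-0.002],"dr":[0,0,0]},{"travel":[0,0,0],"dr":[0,0,0]}]'
python3 -c "
from h import *
print(tipg(),goto(.115),tool()[0]['torque'])"
```

```text
time_s: 7.82
eef_pos: [0.6186, 0.0453, 0.1515]
eef_rot: [0.213, 0.671, 0.678, -0.212]
wrist_force: [0.9, 0.3, -1.0]
opening: 0.225
[96.8 -0.3 -1.2] (array([18.2,  0.1,  1.2]), array([-0.03, -0.  ,  0.09])) [ 0.36758678 -0.00434482 -0.02163907]
```

```bash
python3 -m handwheel '[{"travel":[0.06,0,0.004],"dr":[0,0,0.002]},{"travel":[0.05,0,0],"dr":[0,0,0]},{"travel":[0.02,0,0],"dr":[0,0,0]},{"travel":[0,0,0],"dr":[0,0,0]}]'
python3 -c "
from h import *
print(tipg(),tool()[0]['torque'])"
```

```text
time_s: 8.15
eef_pos: [0.6187, 0.0619, 0.1392]
eef_rot: [0.214, 0.671, 0.677, -0.213]
wrist_force: [-0.6, -3.4, 1.1]
opening: 0.222
[ 1.175e+02  1.000e-01 -4.000e-01] [-0.31337258  0.04151571 -0.07442279]
```

```bash
python3 -m handwheel '[{"travel":[0.02,0,0],"dr":[0,0,0]},{"travel":[0.02,0,0],"dr":[0,0,0]}]'
python3 -c "
from h import *
print(tipg(),tool()[0]['torque'])"
```

```text
time_s: 8.32
eef_pos: [0.6187, 0.0621, 0.1396]
eef_rot: [0.217, 0.671, 0.675, -0.217]
wrist_force: [-4.0, -8.6, 7.1]
opening: 0.225
[117.6   0.6   1.1] [-1.25984565  0.65115713 -0.2299811 ]
```

```bash
python3 -m handwheel '[{"travel":[0.02,0,0],"dr":[0,0,0]},{"travel":[0.02,0,0],"dr":[0,0,0]},{"travel":[0.02,0,0],"dr":[0,0,0]},{"travel":[0.02,0,0],"dr":[0,0,0]}]'
python3 - <<'E'
from h import *
print(tipg(),goto(.1175),tool()[0]['torque'])
ims=[cv2.resize(viewer.camera(n)[y:y+40,x:x+40,::-1],None,fx=10,fy=10,interpolation=cv2.INTER_CUBIC) for n,x,y in(("top",165,150),("side",175,184))]
cv2.imwrite("pics/m6.png",np.hstack(ims))
E
```

```text
time_s: 8.65
eef_pos: [0.6182, 0.0624, 0.1408]
eef_rot: [0.221, 0.672, 0.67, -0.224]
wrist_force: [-4.6, -6.8, 6.3]
opening: 0.226
[117.4   1.3   3.2] (array([0.6, 0.4, 2.3]), array([-0.57,  1.75, -0.49])) [-1.10237664  0.60424526 -0.13205877]
```

View pics/m6.png

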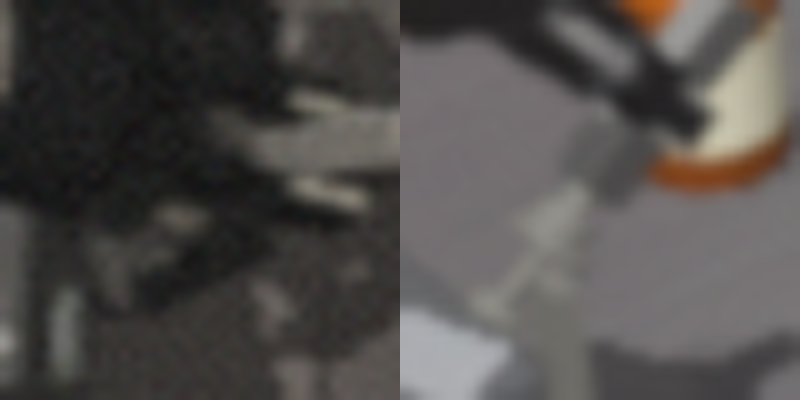

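The side view shows the collar sitting directly on the eye ring at (545,225), the shaft between eye and tube at (505,280), and the handle and neck behind it, so it is seated. I'll square it up with a light push and hold briefly.

```bash
python3 -m handwheel '[{"travel":[0.015,0.003,0.015],"dr":[-0.019,0.058,-0.016]},{"travel":[0.015,0,0],"dr":[0,0.01,0]},{"travel":[0.015,0,0],"dr":[0,0,0]},{"travel":[0.015,0,0],"dr":[0,0,0]},{"travel":[0.01,0,0],"dr":[0,0,0]}]'
python3 - <<'E'
from h import *
print(tipg(),goto(.1175),tool()[0]['torque'])
E
```

```text
time_s: 9.17
eef_pos: [0.6188, 0.0618, 0.139]
eef_rot: [0.215, 0.674, 0.674, -0.214]
wrist_force: [-3.0, -2.9, 1.9]
opening: 0.224
[117.5   1.7   0.5] (array([ 0. , -0.3,  0.5]), array([-0.23,  0.33, -0.42])) [-0.16713551  0.29292843 -0.14002812]
```

It stops at the same place (117.5 mm, which is 120 within calibration) and is aligned. Drawing it out.

```bash
python3 -m handwheel '[{"travel":[-0.06,0,0],"dr":[0,0.01,-0.014]},{"travel":[-0.1,0,0],"dr":[0,0,0]},{"travel":[-0.1,0,-0.002],"dr":[0,0,0]},{"travel":[-0.1,0,-0.002],"dr":[0,0,0]},{"travel":[0,0,0],"dr":[0,0,0]}]'
python3 - <<'E'
from h import *
print(tipg(),goto(.0),tool()[0]['torque'])
E
```

```text
time_s: 9.58
eef_pos: [0.6197, 0.0141, 0.1734]
eef_rot: [0.212, 0.672, 0.677, -0.212]
wrist_force: [0.6, -0.4, -0.4]
opening: 0.226
[58.7  0.7 -1.6] (array([-58.7,  -0.8,   1.2]), array([-0.14, -0.11,  0.04])) [ 0.33599689 -0.0450277  -0.0039239 ]
```

```bash
python3 -m handwheel '[{"travel":[-0.1,-0.004,0.004],"dr":[0,0,0]},{"travel":[-0.12,0,0],"dr":[0,0,0]},{"travel":[-0.12,0,-0.002],"dr":[0,0,0]},{"travel":[-0.12,0,-0.002],"dr":[0,0,0]},{"travel":[-0.12,0,-0.002],"dr":[0,0,0]},{"travel":[-0.12,0,-0.002],"dr":[0,0,0]},{"travel":[0,0,0],"dr":[0,0,0]},{"travel":[0,0,0],"dr":[0,0,0]}]'
python3 - <<'E'
from h import *
print(tipg(),tool()[0]['torque'])
R=Rg(87,0);M=R.as_matrix();T=np.array([.407,.1175,.106])-.18*M[:,0]+OFF*M[:,2]
print(T,delta(T,R))
E
```

```text
time_s: 10.25
eef_pos: [0.6189, -0.0819, 0.2412]
eef_rot: [0.213, 0.673, 0.676, -0.211]
wrist_force: [-0.0, 0.6, -2.4]
opening: 0.223
[-58.9  -0.1  -2.2] [ 0.38407064  0.00548746 -0.00581227]
[ 0.39757953 -0.06225332  0.0898    ] (array([ 103.4, -221.5,  112.2]), array([ 1.07, 34.85,  3.15]))
```

```bash
python3 -m handwheel '[{"travel":[0,-0.1,0],"dr":[0,0.19,0]},{"travel":[0,-0.2,0],"dr":[0,0.19,0]},{"travel":[0,-0.2,0],"dr":[0,0.19,0]},{"travel":[0,-0.2,0],"dr":[0,0.19,0]},{"travel":[0,-0.2,0],"dr":[0,0.19,0]},{"travel":[0,-0.2,0],"dr":[0,0.19,0]},{"travel":[0,-0.2,0],"dr":[0,0,0]},{"travel":[0,0,0],"dr":[0,0,0]},{"travel":[0,0,0],"dr":[0,0,0]}]'
python3 - <<'E'
from h import *
R=Rg(87,0);M=R.as_matrix();T=np.array([.407,.1175,.106])-.18*M[:,0]+OFF*M[:,2]
print(T,delta(T,R))
E
```

```text
time_s: 11.0
eef_pos: [0.4152, -0.0771, 0.2359]
eef_rot: [-0.006, 0.702, 0.712, 0.007]
wrist_force: [-0.2, -0.3, -1.0]
opening: 0.222
[ 0.39757953 -0.06225332  0.0898    ] (array([ 12.4, -17.7, 146.4]), array([ 0.06, -1.03,  3.76]))
```

```bash
python3 -m handwheel '[{"travel":[0.04,-0.06,0.1],"dr":[0,-0.035,0.06]},{"travel":[0.04,-0.06,0.16],"dr":[0,0,0.06]},{"travel":[0,0,0.16],"dr":[0,0,0]},{"travel":[0,0,0.16],"dr":[0,0,0]},{"travel":[0,0,0.16],"dr":[0,0,0]},{"travel":[0,0,0.14],"dr":[0,0,0]},{"travel":[0,0,0],"dr":[0,0,0]},{"travel":[0,0,0],"dr":[0,0,0]}]'
python3 - <<'E'
from h import *
R=Rg(87,0);M=R.as_matrix();T=np.array([.407,.1175,.106])-.18*M[:,0]+OFF*M[:,2]
print(T,delta(T,R))
E
```

```text
time_s: 11.67
eef_pos: [0.4011, -0.0621, 0.1003]
eef_rot: [0.004, 0.723, 0.691, -0.0]
wrist_force: [0.7, 0.4, -1.0]
opening: 0.222
[ 0.39757953 -0.06225332  0.0898    ] (array([-0.3, -3.6, 10.5]), array([0.33, 0.31, 0.44]))
```

Tip height should be about 116 mm. I'll settle, then check in both views.

```bash
python3 -m handwheel '[{"travel":[0,-0.02,0.06],"dr":[0,0,0]},{"travel":[0,0,0],"dr":[0,0,0]},{"travel":[0,0,0],"dr":[0,0,0]},{"travel":[0,0,0],"dr":[0,0,0]}]'
python3 - <<'E'
from h import *
o,p,Rt=tool();m=Rt.as_matrix();gp=p-OFF*m[:,2]
print(gp+.18*m[:,0],m[:,0],o['dq'].round(3))
for s in(.06,.18):print(proj("top",gp+s*m[:,0]),proj("side",gp+s*m[:,0]))
t,s=[viewer.camera(n)[:,:,::-1] for n in("top","side")]
cv2.imwrite("pics/m7.png",np.vstack([g(t,160,200,100,36,8),g(s,165,200,100,39,8)]))
E
```

```text
time_s: 12.0
eef_pos: [0.4006, -0.0621, 0.0934]
eef_rot: [0.006, 0.722, 0.692, 0.001]
wrist_force: [-0.6, 0.5, -1.0]
opening: 0.222
[0.40800043 0.1178658  0.10830661] [ 0.0421488   0.99908509 -0.00724236] [ 0.001 -0.014 -0.017  0.     0.002  0.003]
[[218.07708009 233.66125534]] [[254.46993871 220.56367913]]
[[181.39124424 231.12441371]] [[226.34358723 235.16335873]]
```

View pics/m7.png

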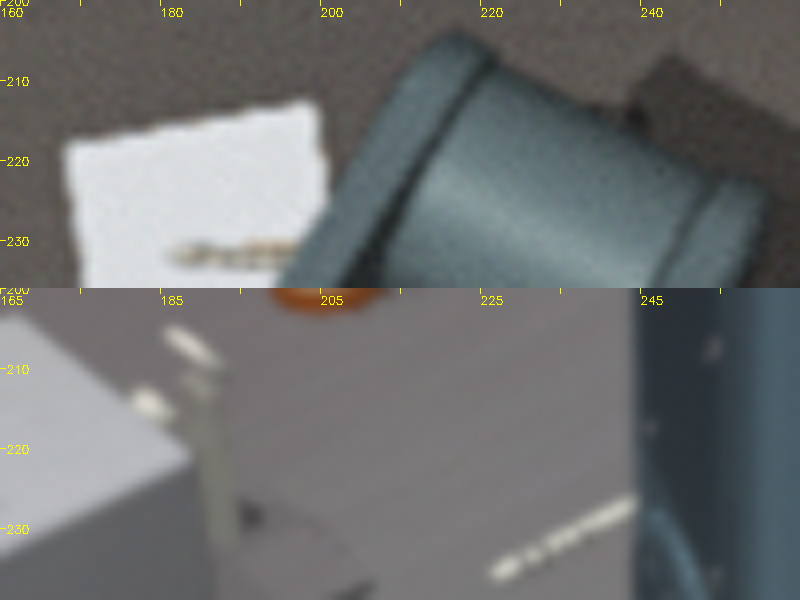

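Top view: tip at px (180.5,231.1) over the white tile, predicted (181.4,231.1). Side view: tip at (225.8,235.1), predicted (226.3,235.2). The rod is level and over the tile centre. Handing in.

```bash
python3 -m handwheel '[{"travel":[0,0,0],"dr":[0,0,0]},{"travel":[0,0,0],"dr":[0,0,0]},{"travel":[0,0,0],"dr":[0,0,0]}]'; python3 -c "
from h import *
o,p,R=tool();print(p,R.as_matrix()[:,0],o['dq'].round(3),o['opening']);print(ctrl.hand_in())"
```

```text
time_s: 12.35
eef_pos: [0.4018, -0.0629, 0.095]
eef_rot: [0.008, 0.722, 0.692, 0.001]
wrist_force: [-0.7, -0.0, -1.6]
opening: 0.222
[ 0.40181298 -0.06290761  0.09497017] [ 0.04266204  0.99905142 -0.00872935] [-0.002 -0.008 -0.004  0.001  0.001  0.001] 0.2219803608449773
the job is handed in; nothing more can be done
None
```

I lifted the gauge rod off its rest, slid it through the stop eye into the guide tube until the collar stopped, then drew it right out. I handed the job in at 12.35 s with the rod still held level over the tile.

**Insertion:** the rod stopped at a computed tip depth of 117.5 mm on each push. That is 2.5 mm short of the nominal 120, slightly more than the 2 mm calibration figure. The side picture showed the collar on the eye, so I took it as seated. The highest wrist force I read while pushing was about 12 N, and alignment with the bore stayed within about 2°.

**Final hold:**
- **Position:** the tip is near the tile's centre, about 110 mm above the bench, and the rod is about 0.5° off level.
- **Stillness:** joint speeds were at most 0.008 rad/s, and the gripper opening of 0.222 (19 mm) shows the handle is still held.
- **Pictures:** the tip agreed with its computed position to within 1 px in both views.

No check failed. I did not re-measure the bottle, beaker and wrench at the end, but the wrist force showed no contact apart from the seating push.

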